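Sweep the short kiln props into the trough and shut its lid

ROBOT

A 7-joint arm with a two-finger parallel gripper is mounted at the origin on a cart in front of the work surface, level with it; the furniture and walls round the work are solid. World frame = base frame: x ahead of the robot, y to its left, z up, the work surface at z = 0. Lengths are in m, angles in degrees, forces in N, time in s.
With the tool pointing down it reaches from about 0.4 to 0.925 m from the base axis. Payload 4.1 kg.
Tool frame: the origin (TCP) lies midway between the tips of the shut fingers; the grasp point (between the pads) lies 19 mm behind it; z points along the fingers, y is the line along which they close (so a half turn about z gives the same grasp; the last joint's range is limited). The gripper opens to 85 mm and grips with 20 to 120 N. Pads are 22 mm wide; open, the fingers measure 114 mm over their backs; the gripper's body (76 mm by 85 mm) begins 54 mm behind the grasp point. The pads swing forward as they close: fully open they stand 13 mm farther back than shut.
Start: joints at [67.208, 22.827, 2.584, 88.041, -1.071, 69.15, -2.905], TCP at [0.191, -0.621, 0.231] pointing down, gripper open.
Joint ranges: [-161.44, 161.44], [-28.35, 127.94], [-78.24, 83.42], [0, 140.83], [-78.03, 258.03], [13.02, 114.36], [-168.23, 168.23]. Speed limits (degrees/s): [147.25, 147.25, 180, 180, 180, 180, 180].

INTERFACE

Orientations are given as a 3x3 rotation matrix whose columns are the frame's x, y, z axes.
In Python, from bench import bot, claw, ik, capture, camera_model, order gives the robot as it stands. Calls block until the motion is done:
- bot.goto(position, orientation): joint-space move of the TCP to a pose.
- bot.move_straight(position, rot=None, speed=0.15, threshold=None): straight line of the TCP; rot=None keeps the orientation; speed is the mean speed in m/s. With threshold (N) it stops when the force on the tool has changed by that much, and returns True; else False.
- bot.move_j(angles): joint-space move.
- claw.gripper_to(opening): opening from 0.0 (shut) to 1.0 (fully open); the grip force is fixed at half the most; returns when the fingers have stopped.
- bot.sleep(seconds).
- ik(position, orientation): joint angles nearest the present ones, or None.
- bot.state(): the state.
- capture(name): name is "side" or "top"; returns the picture (480x640x3 uint8, red, green, blue); there is no depth.
- camera_model(name): a dict with "fx", "fy", "cx", "cy" (pixels), "k1" (the pictures are not rectified: a ray, as slopes to the right and down, at radius r is drawn at 1 + k1 r^2 times it, then the intrinsics apply), "world_to_cam" (4x4, takes a point from world to camera coordinates). Camera axes: x right, y down, z forward; pixel columns grow to the right and rows downward; lengths in m; the calibration is good to about 2 mm. A picture is of the moment at which its call begins. camera_model takes no time and is no camera call.
A pose or a line that the arm cannot do raises bot.Unreachable and nothing moves.
- order.finish_job(): hands the job in; it is judged then, once.
The state is a dict: "time": time; "q": joint angles; "qvel": joint speeds; "joint_torque": joint torques, N m; "tcp_pos": TCP position; "orientation": TCP orientation; "contact_force": force on the tool from outside, world axes, zero at the start; "moment": the same for the moment, N m; "gripper_width": opening from 0.0 (shut) to 1.0 (fully open); "grip_force": force on a finger pad.
Only numpy, scipy, OpenCV 4.12 (cv2) and the standard library are available. Lean on these libraries where they do the work, as an engineer would, in place of code of your own. Each camera call takes 0.05 s, during which the arm holds its last target. There are 200 camera calls.

TASK

On the sorting tray, sweep the three short kiln props across the bed into the trough along the tray's side with your closed fingers, then push the trough's hinged lid fully shut over them. Pick nothing up; leave the one tall prop standing where it is and the jar, stamp and tape roll beside the tray undisturbed.

Things in the scene. Friction and masses are not known exactly. Their poses are not given: they have to be found in the camera images.
- sorting_tray: Wooden sorting tray, fixed, 216 (its x) by 260 mm (its y), turned up to 0.35 rad from the world axes. Origin on the table under the bed's middle, z up. Bed: flat plywood at z = 34 mm, x and y = -100 to 100 mm. Fences 8 mm thick rise to z = 46 mm along x = -100, x = 100 and y = -100 mm; at y = 100 mm the bed ends in an open edge without lip.
- trough_floor (a point): Middle of the trough's floor, at tray (0, 122, 7) mm. The trough lies beyond the bed's open edge, tray y = 100 to 144 mm, as long as the bed, 27 mm deeper than it. Its outer wall (y = 144 to 152 mm) is 33 mm high and carries the lid's hinge; the end fences (46 mm high) run on past it.
- trough_lid (a joint): Hinge of the trough's wooden lid, rad: 0 = shut (level over the trough), 1.57 = upright, at most 1.95 = leaning outward; starts open, 1.5 to 1.9. Axis parallel to tray x at tray y = 148, z = 38 mm. Stiff friction hinge (0.06 N m, 1.5 N at the free edge): the lid stays where it is left and has to be pushed all the way.
- lid_free_edge (a point): Middle of the lid's free edge, 52 mm from the hinge axis. The lid is 194 mm along tray x, 5 mm thick, with a 70 mm long, 4 mm high finger lip on top at this edge. Upright, the edge stands 90 mm above the table; shut, it overlaps the bed's open edge by 4 mm and the lid's top is at tray z = 39.5 mm.
- short_prop_1_center (a point): Centre of a short kiln prop: an unglazed ceramic tube standing on the bed, 24 mm in diameter with a 12 mm bore, 16 mm tall, 18 to 35 g. z along its bore.
- short_prop_2_center (a point): Centre of a short kiln prop: an unglazed ceramic tube standing on the bed, 24 mm in diameter with a 12 mm bore, 16 mm tall, 18 to 35 g. z along its bore.
- short_prop_3_center (a point): Centre of a short kiln prop: an unglazed ceramic tube standing on the bed, 24 mm in diameter with a 12 mm bore, 16 mm tall, 18 to 35 g. z along its bore.
- tall_prop_center (a point): Centre of the tall kiln prop: the same kind of tube, 26 mm in diameter but 50 mm tall, 50 to 100 g, standing on the bed among the short ones (any two props are at least 38 mm apart along the tray's x). It stays there. z along its bore.
- slip_jar: White jar with a black lid, 66 mm across, 94 mm tall, standing left of the tray; leave alone. Origin: centre of its underside.
- wood_stamp: Small turned wooden stamp, 26 mm across, 50 mm tall, standing right of the tray; leave alone. Origin: centre of its underside.
- tape_roll: Roll of cloth tape lying flat, 91 mm across, 24 mm high, right of the tray; leave alone. Origin: centre of its underside.

How it is judged:
By the outcome, as a careful person would: the job done as asked, in the order asked, and still so for the second after the job is handed in, with the robot touching nothing.
It also fails if it takes over 54 s, if anything falls off the work surface, if the arm or the gripper's body presses on something with over 40 N, if the wrist force passes 120 N, or if a joint passes its speed limit or range.

## Working session

There is one attempt and no reset: what is moved stays moved. The work goes in short steps, each a Python script; the robot and the scene stay as the last script left them, time stands still between calls to the robot, and variables do not carry over. Pictures are saved under pics/ and viewed, at most 10 in all, crops included, and the job is handed in when it is done.

```bash
mkdir -p pics; ls; python3 - <<'E'
from bench import bot, capture, camera_model
import cv2
for n in("top","side"):
    cv2.imwrite(f"pics/{n}0.png",capture(n)[:,:,::-1]); m=camera_model(n); print(n,m)
print(bot.state()["time"])
E
```

```text
pics
top {'fx': 538.7417590672751, 'fy': 538.7417590672751, 'cx': 310.3941068583673, 'cy': 236.66286023485188, 'k1': -0.15197668398864111, 'world_to_cam': array([[ 0.01414085, -0.99987855, -0.00655111, -0.01880117],
       [-0.99802882, -0.01371345, -0.06124064,  0.51321458],
       [ 0.06114336,  0.00740419, -0.99810153,  1.19043665],
       [ 0.        ,  0.        ,  0.        ,  1.        ]])}
side {'fx': 580.562537428668, 'fy': 580.562537428668, 'cx': 314.93822284416495, 'cy': 237.15733314158635, 'k1': -0.12788112049919145, 'world_to_cam': array([[-0.94057468, -0.33937817, -0.011905  ,  0.49345487],
       [-0.15321891,  0.45540502, -0.8770007 ,  0.14999383],
       [ 0.30305649, -0.82306058, -0.48034158,  1.14083122],
       [ 0.        ,  0.        ,  0.        ,  1.        ]])}
0.1
```

View pics/top0.png

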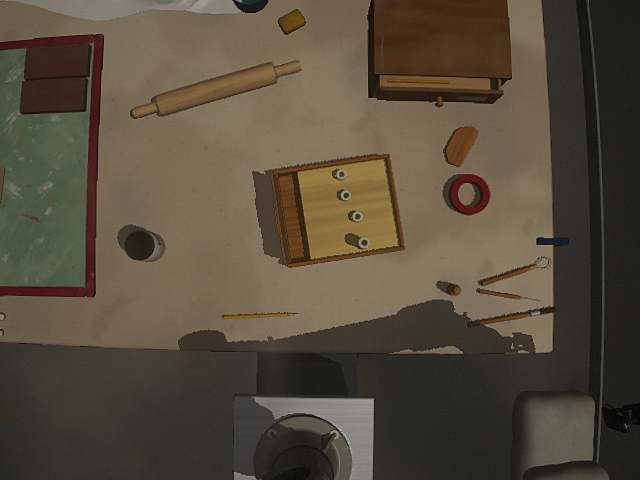

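View pics/side0.png

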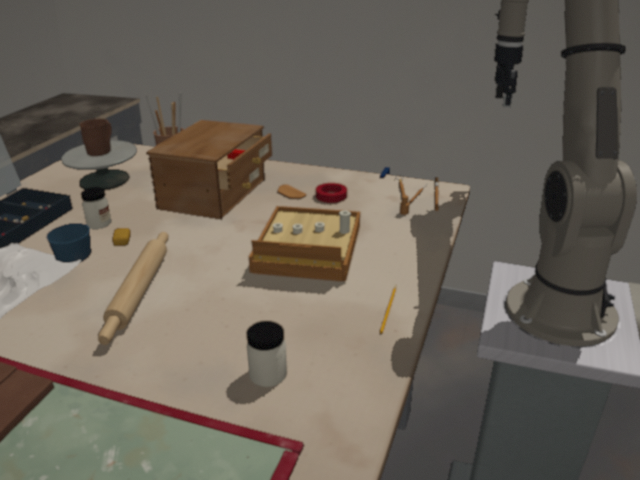

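The top view shows the tray at about (338,210). Its trough and lid are on the left at about (287,218). The short props are near (340,174), (345,195) and (357,216), and the tall one is near (363,243). In the side view the lid stands upright.

```bash
cat > h.py <<'E'
import numpy as np, cv2
from bench import bot, claw, ik, capture, camera_model, order
def ray(n,uv,z):
    m=camera_model(n); K=np.array([[m["fx"],0,m["cx"]],[0,m["fy"],m["cy"]],[0,0,1]])
    d=np.array([(uv[0]-m["cx"])/m["fx"],(uv[1]-m["cy"])/m["fy"]]); s=d.copy()
    for _ in range(20): s=d/(1+m["k1"]*(s@s))
    T=m["world_to_cam"]; R=T[:3,:3]; o=-R.T@T[:3,3]; r=R.T@np.array([s[0],s[1],1])
    return o+r*(z-o[2])/r[2]
E
python3 - <<'E'
from h import *
im=cv2.imread("pics/top0.png")
c=im[145:275,245:415]; cv2.imwrite("pics/crop0.png",cv2.resize(c,None,fx=4.5,fy=4.5,interpolation=cv2.INTER_CUBIC))
hsv=cv2.cvtColor(im,cv2.COLOR_BGR2HSV)
m=((hsv[...,1]>95)&(hsv[...,2]>40)).astype(np.uint8); m[:145]=0;m[275:]=0;m[:,:250]=0;m[:,415:]=0
cs=max(cv2.findContours(m,0,2)[0],key=cv2.contourArea)
print(cv2.minAreaRect(cs), cv2.boxPoints(cv2.minAreaRect(cs)))
w=((hsv[...,1]<75)&(hsv[...,2]>120)).astype(np.uint8); w[:160]=0;w[258:]=0;w[:,:310]=0;w[:,392:]=0
n,l,s,ce=cv2.connectedComponentsWithStats(w)
for i in range(1,n):
    if s[i,4]>8: print(s[i],ce[i],ray("top",ce[i],.05))
E
```

```text
((336.206787109375, 210.30947875976562), (98.72431182861328, 124.042236328125), 81.02737426757812) [[267.24597 171.22433]
 [389.77032 151.87839]
 [405.1676  249.39462]
 [282.64325 268.74057]]
[310 160  11   3  16] [315.0625 160.5625] [ 0.67922813 -0.01979946  0.05      ]
[337 169  10  10  47] [341.27659574 173.89361702] [ 0.65030537 -0.07774232  0.05      ]
[341 190  10  10  50] [345.62 194.9 ] [ 0.60391371 -0.08766651  0.05      ]
[353 212   9   9  42] [357.11904762 216.02380952] [ 0.55783417 -0.11319738  0.05      ]
[359 237  11  11  68] [363.95588235 242.02941176] [ 0.5012291  -0.12857793  0.05      ]
[358 256  13   2  16] [364.4375 256.6875] [ 0.46935961 -0.12990601  0.05      ]
```

View pics/crop0.png

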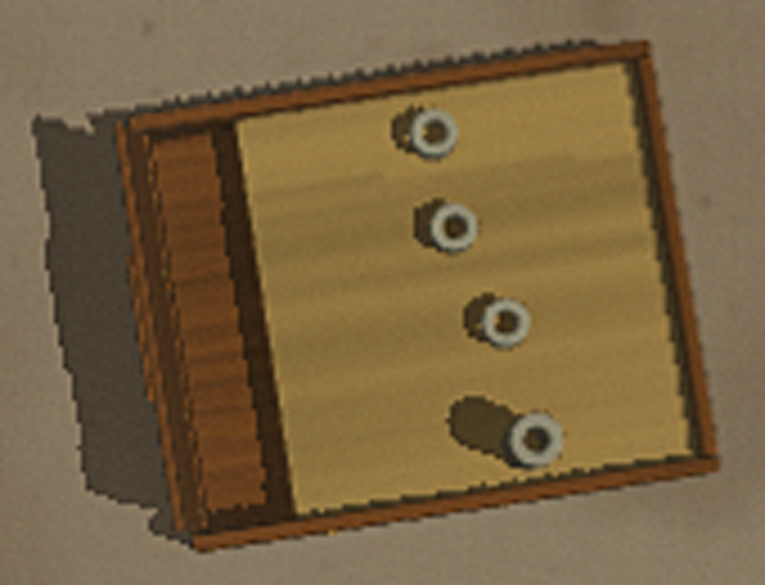

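```bash
cat >> h.py <<'E'
c=lambda x,y:(x/4.5+245-.39,y/4.5+145-.39)
obj=np.array([[108,152],[108,-108],[-108,-108],[-108,152]])/1e3
W=np.array([ray("top",c(*p),.046)[:2] for p in[(122,122),(648,42),(716,464),(197,548)]])
A=(W-W.mean(0)).T@(obj-obj.mean(0)); yaw=np.arctan2(A[1,0]-A[0,1],A[0,0]+A[1,1])
R2=np.array([[np.cos(yaw),-np.sin(yaw)],[np.sin(yaw),np.cos(yaw)]]); org=W.mean(0)-R2@obj.mean(0)
def t2w(x,y,z): return np.array([*(org+R2@[x/1e3,y/1e3]),z/1e3])
def w2t(w): return (R2.T@(np.asarray(w)[:2]-org))*1e3
E
python3 - <<'E'
from h import *
print(np.degrees(yaw),org,(W-[t2w(*(o*1e3),0)[:2] for o in obj])*1e3)
for p,z in [((433,132),.05),((453,227),.05),((504,322),.05),((537,439),.084),((237,122),.034),((297,515),.034)]:
    print(w2t(ray("top",c(*p),z)))
for s in(1,-1):
    R=np.eye(3); y=np.array([*R2[:,1],0])*s; z=np.array([0,0,-1.]); R=np.c_[np.cross(y,z),y,z]
    for P in [(80,-60,39),(80,95,39),(0,195,110),(-60,-40,39),(-20,-60,39)]: print(s,ik(t2w(*P),R))
E
```

```text
9.908630004712961 [ 0.57572834 -0.09375858] [[-2.02697376  0.92088116]
 [-3.08913562 -1.0506863 ]
 [ 2.21887832  2.39963448]
 [ 2.89723106 -2.26982934]]
[76.2650336   3.92647446]
[28.59547805  1.94928809]
[-21.10317959 -14.92000717]
[-80.88176804 -18.00592068]
[99.30795133 97.59888277]
[-97.17186027  99.00287073]
1 [ 32.62615064  40.47218955 -35.71967948  92.32120198  27.15565726
  56.12698574  87.89978067]
1 [ 23.2413751   38.01348593 -39.48773315  98.48240473  28.90982834
  54.10496803  72.21774939]
1 [ 32.16743284  31.82214182 -61.36699318 107.82826517  32.31955821
  59.95470019  57.22265916]
1 [ 40.88774565  29.21728798 -37.71242614 112.028507    24.204912
  46.74004602  89.66053722]
1 [ 38.86790709  32.68463043 -36.12947465 105.8899377   24.76838437
  49.46339593  90.51683406]
-1 [ 20.04613493  36.96050678 -16.91669453  92.7091197   12.78564718
  52.23882204 -81.61620164]
-1 [ 12.09968196  34.36350506 -23.40768151  98.80148261  16.93360746
  50.34258537 -98.65180074]
-1 [  18.77260523   24.61310525  -41.84947619  108.1226254    19.90170412
   54.71512307 -112.28562868]
-1 [ 24.07610818  25.63130129 -16.34689465 112.47056159  10.23207561
  43.26646319 -78.31588576]
-1 [ 24.01060983  29.27084011 -16.38714724 106.29954984  11.06151144
  45.9690138  -78.20615186]
```

```bash
cat >> h.py <<'E'
_y=-np.array([*R2[:,1],0]); _z=np.array([0,0,-1.]); RT=np.c_[np.cross(_y,_z),_y,_z]
def sweep(x,y,yend=92):
    bot.move_straight(t2w(x,y-37,125),RT,speed=.2)
    bot.move_straight(t2w(x,y-37,39),speed=.12,threshold=15) and print("contact down")
    r=bot.move_straight(t2w(x,yend,39),speed=.07,threshold=20)
    s=bot.state(); print("sweep",r,w2t(s["tcp_pos"]),s["contact_force"],s["time"])
    bot.move_straight(t2w(x,yend-25,60),speed=.12); bot.move_straight(t2w(x,yend-40,125),speed=.2)
E
python3 - <<'E'
from h import *
claw.gripper_to(0)
bot.goto(t2w(28.6,-35,180),RT)
print(bot.state()["time"])
sweep(28.6,2)
for n in("top","side"): cv2.imwrite(f"pics/{n}1.png",capture(n)[:,:,::-1])
a=cv2.imread("pics/top1.png")[120:300,220:440]; b=cv2.imread("pics/side1.png")[180:300,220:400]
f=lambda i:cv2.resize(i,(400,300)); cv2.imwrite("pics/c1.png",np.hstack([f(a),f(b)]))
E
```

```text
3.1917
sweep False [28.53575611 91.48539134] [-0.12981448 -0.35102908 -0.99282513] 6.45
```

View pics/c1.png

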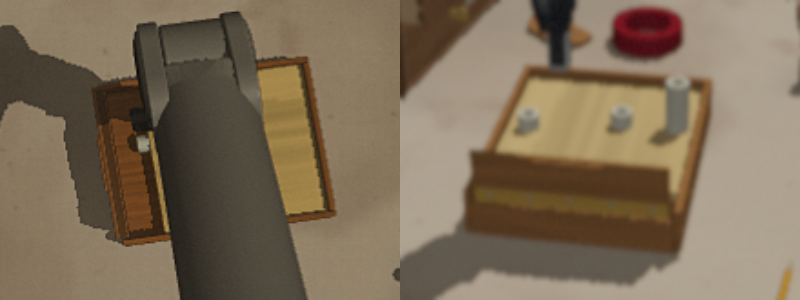

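The left (top) view shows the middle prop gone from the bed and a pale shape at (143,145) just past the open edge. In the right (side) view, two short props and the tall one are still standing. I'll carry on with the other two.

```bash
python3 - <<'E'
from h import *
sweep(76.3,4); sweep(-21.1,-15)
bot.goto(t2w(0,-230,260),RT)
print(bot.state()["time"])
for n in("top","side"): cv2.imwrite(f"pics/{n}2.png",capture(n)[:,:,::-1])
a=cv2.imread("pics/top2.png")[140:280,250:420]; b=cv2.imread("pics/side2.png")[180:300,220:400]
f=lambda i:cv2.resize(i,(400,330)); cv2.imwrite("pics/c2.png",np.hstack([f(a),f(b)]))
E
```

```text
sweep False [76.25169825 91.46707944] [-0.06638892  0.51681725 -1.48993015] 10.8917
sweep False [-21.14196645  91.62946349] [0.10348415 1.10244353 0.00438932] 15.7333
17.8333
```

View pics/c2.png

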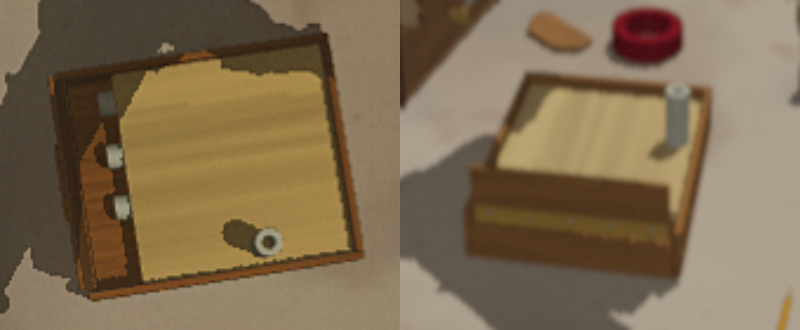

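Top view: all three short props lie in the trough against its inner wall, near (107,103), (115,156) and (122,207). The tall prop is still at (267,241). Next I'll close the lid.

```bash
python3 - <<'E'
from h import *
bot.goto(t2w(0,215,190),RT)
bot.move_straight(t2w(0,205,76),speed=.15,threshold=15) and print("contact?")
hit=False
for th in np.arange(1.9,0.05,-0.2):
    r=38; y=148-r*np.cos(th)+1.5*np.sin(th); z=38+r*np.sin(th)+1.5*np.cos(th)
    hit=bot.move_straight(t2w(0,y+13,z),speed=.08,threshold=25)
    s=bot.state(); print(round(th,2),hit,s["contact_force"].round(1) if hasattr(s["contact_force"],"round") else s["contact_force"])
    if hit: break
if not hit:
    print(bot.move_straight(t2w(0,121,36.5),speed=.03,threshold=15))
s=bot.state(); print(w2t(s["tcp_pos"]),s["tcp_pos"][2],s["contact_force"],s["time"])
E
```

```text
1.9 False [-0.6 -1.  -0.3]
1.7 False [0.4 0.4 0.3]
1.5 False [-0.3 -0.6  0.8]
1.3 False [-0.7 -0.1 -0.2]
1.1 False [-0.   0.1 -0.2]
0.9 False [-0.5 -0.1 -0.8]
0.7 False [ 0.3 -0.6  0.2]
0.5 False [-0.4 -0.  -0.2]
0.3 False [-0.8 -0.1  0.8]
0.1 False [-0.9  0.1  0.8]
True
[  0.36322428 122.49444233] 0.039545121482368294 [-1.52913232  0.61583226  7.48593316] 23.5333
```

```bash
python3 - <<'E'
from h import *
bot.move_straight(t2w(0,121,37.5),speed=.02,threshold=20); print(bot.state()["tcp_pos"][2],bot.state()["contact_force"])
bot.move_straight(t2w(0,125,140),speed=.15)
bot.goto(t2w(0,-230,260),RT)
print(bot.state()["time"])
for n in("top","side"): cv2.imwrite(f"pics/{n}3.png",capture(n)[:,:,::-1])
a=cv2.imread("pics/top3.png")[140:280,250:420]; b=cv2.imread("pics/side3.png")[180:300,220:400]
f=lambda i:cv2.resize(i,(400,330)); cv2.imwrite("pics/c3.png",np.hstack([f(a),f(b)]))
E
```

```text
0.039464940526489384 [-5.16721921  2.09472623 15.82318131]
26.0167
```

View pics/c3.png

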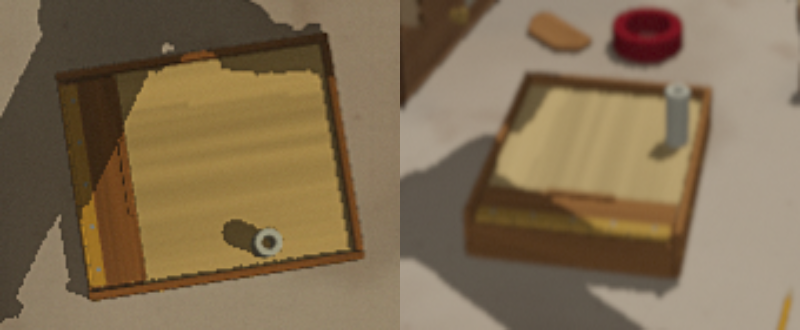

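The lid lies flat over the trough and overlaps the bed's edge along x≈125–143 in the left view. The tall prop hasn't moved from (267,241), and the lid's top measured 39.5 mm, which is fully shut.

```bash
python3 -c "
from bench import order; print(order.finish_job())"
```

```text
the job is handed in; nothing more can be done
None
```

The three short props are in the trough under the fully shut lid, the tall prop still stands in place, and the job was handed in at about 26 s; I saw no contact with the jar, stamp or tape roll, but did not re-measure them afterwards.

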